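Centre-punch the pointed bracket blank on the jeweller's bench

TASK

Mark the pointed bracket blank for drilling: stand the spring-loaded centre punch upright on it, over the scribed cross, then press its cap straight down until the hidden spring snaps. Let go and leave the punch standing on the cross with its cap up again; do not shove the blank along the board, and do not snap the punch anywhere else, since that would spoil a piece.

Things in the scene. Friction and masses are not known exactly. Their poses are not given: they have to be found in the camera images.
- punch: Self-standing steel centre punch, 0.4 kg, 94 mm tall, upright on the wood at the robot's right. Origin: centre of its underside; z up its axis, the point 2 mm up. From below: ring foot 56 mm across, 8 high; thin legs; round knurled barrel 26 mm in diameter from 32 to 74 mm up (grip here, best near 60); flat round cap 30 mm in diameter, underside at 86 and top at 94 mm when up.
- plunger (a joint): How far the punch's cap is pressed down, in m: 0 is up, 0.010 the hard stop. The hidden spring pushes back evenly harder, 2 N at 0 to about 10 N at 0.010. It counts as snapped past 0.008, so press it down until it meets the stop; a force stop must be set above 11 N or it halts too early. Let go, the cap springs back up.
- spot (a point): Drill spot: middle of the scribed cross on top of the bracket blank. z up; +x towards the blank's point. 18 mm above the table, as the blank (6 mm) lies on a 12 mm thick pale soldering board at the robot's front left. The blank's square end and both long sides are 42 mm from the spot, its point 72 mm.
- bracket_blank: The pointed bracket blank: a loose flat brass plate 6 mm thick, 0.4 kg, outline like a house, 84 mm wide and 114 mm long with one square and one pointed end. Origin: on its underside, right below the drill spot; x towards the point. A round and a square brass blank with the same cross lie on the board too: leave them. The three trade places from start to start.
Not all that is in view belongs to the job. What is shaped like the punch but blue or red is not meant.

How it is judged:
By the outcome, as a careful person would: the job done as asked, in the order asked, and still so for the second after the job is handed in, with the robot touching nothing.
It also fails if it takes over 48 s, if anything falls off the work surface, if the arm or the gripper's body presses on something with over 40 N, if the wrist force passes 120 N, or if a joint passes its speed limit or range.

ROBOT

A 7-joint arm with a two-finger parallel gripper is mounted at the origin on the work surface. World frame = base frame: x ahead of the robot, y to its left, z up, the work surface at z = 0. Lengths are in m, angles in rad, forces in N, time in s.
With the tool pointing down it reaches from about 0.425 to 0.925 m from the base axis. Payload 6.8 kg.
Tool frame: the origin (TCP) lies midway between the tips of the shut fingers; the grasp point (between the pads) lies 19 mm behind it; z points along the fingers, y is the line along which they close (so a half turn about z gives the same grasp; the last joint's range is limited). The gripper opens to 85 mm and grips with 20 to 120 N. Pads are 22 mm wide; open, the fingers measure 114 mm over their backs; the gripper's body (76 mm by 85 mm) begins 54 mm behind the grasp point. The pads swing forward as they close: fully open they stand 13 mm farther back than shut.
Start: joints at [1.185, 0.477, 0.022, 1.555, -0.011, 1.109, -0.083], TCP at [0.185, -0.649, 0.231] pointing down, gripper open.
Joint ranges: [-2.96, 2.96], [-0.34, 2.1], [-1.41, 1.46], [0.24, 2.44], [-1.37, 4.51], [0.17, 1.92], [-2.96, 2.96]. Speed limits (rad/s): [2.39, 2.39, 3.14, 3.14, 3.14, 3.14, 3.14].

INTERFACE

Orientations are given as a rotation vector (axis times angle).
In Python, from station import manip gives the robot as it stands. The module is installed in compiled form; this text tells all that it offers.
- The arm moves only by the tool carry_out, never from a script. Its argument "steps" is a list of rows, each a list of 3 entries, a list of its own where there are three numbers: the shift along the world's x, y, z scaled (see below), then the turn about the world's z scaled (see below), then the opening, from 0 (shut) to 1 (fully open). In form: [[[tx, ty, tz], yaw, hand], ...]. A call has 1 to 8 rows; each row shifts and turns the commanded pose from where the row before left it; what a row does not reach is not made up. The controller multiplies each number of a shift by 0.5 m and each number of a turn by 0.1 rad. A row lasts 1/12 s, in which the tool goes at most 41.7 mm and 7.16 degrees, less where a joint would pass 70% of its speed; a pose out of reach is approached as far as the arm can. A call with a number of a shift or a turn outside -1 to 1 is refused whole. A call with a gripper value outside its range is refused whole. The fingers move at their own pace and stop on an object; "force" is the grip in N (left out, the last holds). Time passes only in rows, so rows that do not move let the fingers close. It gives the time, the measured TCP pose, the force, the opening and the grip force at its end, in the units of the state.
- manip.get_state(): the state, without advancing time (a new reading comes with each control period).
- manip.snapshot(name): name is "scene" or "top"; returns a dict with "pixels" (384x512x3 uint8, red, green, blue), "K" (3x3 intrinsics, pixels), "eye" and "rotation" of the camera in the world. Camera axes: x right, y up, looking along -z (the intrinsics and any distortion apply to the point x, -y, -z); pixel columns grow to the right and rows downward; lengths in m; the calibration is good to about 2 mm. A picture is of the moment at which its call begins. There is no depth.
- manip.close_job(): hands the job in; it is judged then, once.
The state is a dict: "clock": time; "joint_pos": joint angles; "joint_velocities": joint speeds; "joint_torque": joint torques, N m; "tcp_pos": TCP position; "eef_rot": TCP orientation; "ft_force": force on the tool from outside, world axes, zero at the start; "torque": the same for the moment, N m; "width": opening from 0.0 (shut) to 1.0 (fully open); "grip_force": force on a finger pad.
Only numpy, scipy, OpenCV 4.12 (cv2) and the standard library are available. Lean on these libraries where they do the work, as an engineer would, in place of code of your own. Each camera call takes 0.05 s, during which the arm holds its last target. There are 200 camera calls.

## Working session

There is one attempt and no reset: what is moved stays moved. The work goes in short steps, Python scripts to look and compute and a tool call to move; the robot and the scene stay as the last step left them, time stands still between calls to the robot, and variables do not carry over. Pictures are saved under pics/ and viewed, at most 10 in all, crops included, and the job is handed in when it is done.

Besides the shell and the picture viewer there is one more tool, called by a JSON object that holds its "api" and its "payload". carry_out: Moves the arm, as the interface text tells. Its arguments: {"type":"object","properties":{"steps":{"type":"array","items":{"type":"array"}},"force":{"type":"number"}},"required":["steps"]}

```bash
mkdir -p pics; cat > h.py <<'E'
import numpy as np, cv2
from station import manip
def snap(n,f=None):
    s=manip.snapshot(n)
    if f: cv2.imwrite('pics/'+f,s['pixels'][:,:,::-1])
    return s
def ray(s,px,z):
    K=np.array(s['K']);R=np.array(s['rotation']);e=np.array(s['eye'])
    out=[]
    for u,v in np.atleast_2d(px):
        c=np.linalg.solve(K,[u,v,1.]);d=R@np.array([c[0],-c[1],-c[2]])
        out.append(e+d*(z-e[2])/d[2])
    return np.array(out)
def proj(s,P):
    c=np.array(s['rotation']).T@(np.array(P)-s['eye']);p=np.array(s['K'])@[c[0],-c[1],-c[2]];return p[:2]/p[2]
E
python3 - <<'E'
from h import *
for n in('scene','top'):
    s=snap(n,n+'0.png');print({k:np.round(v,3).tolist() for k,v in s.items() if k!='pixels'},s.keys())
print(manip.get_state())
E
```

```text
{'K': [[443.246, 0.0, 257.823], [0.0, 443.246, 194.638], [0.0, 0.0, 1.0]], 'eye': [0.983, 0.449, 1.096], 'rotation': [0.236, 0.641, 2.356]} dict_keys(['pixels', 'K', 'eye', 'rotation'])
{'K': [[457.353, 0.0, 249.754], [0.0, 457.353, 193.876], [0.0, 0.0, 1.0]], 'eye': [0.409, -0.027, 1.277], 'rotation': [0.113, -0.09, -1.557]} dict_keys(['pixels', 'K', 'eye', 'rotation'])
{'clock': 0.1, 'joint_pos': array([ 1.18489845,  0.47772308,  0.02236754,  1.55633554, -0.011512  ,
        1.1093255 , -0.08309824]), 'joint_velocities': array([ 0.00053377, -0.0014871 , -0.00105105, -0.00088889, -0.00201352,
       -0.00056043,  0.00033682]), 'joint_torque': array([ 4.26413215e-03, -5.97760785e+01,  1.61364075e+00, -2.81956726e+01,
        1.28494523e-02,  4.97290413e-03, -3.38758457e-05]), 'tcp_pos': array([ 0.1849424 , -0.64861415,  0.23042685]), 'eef_rot': array([-3.10972722e+00, -4.34728476e-01,  5.49926051e-04]), 'ft_force': array([-0.6682565 ,  0.3788424 ,  0.80922957]), 'torque': array([ 0.00982299,  0.03268611, -0.02429543]), 'grip_force': 0.0, 'width': 1.0008123429447329}
```

```bash
sed -i "s/np.array(s\['rotation'\])/cv2.Rodrigues(np.array(s['rotation'],float))[0]/" h.py; sed -n 8,18p h.py
```

```text
K=np.array(s['K']);R=cv2.Rodrigues(np.array(s['rotation'],float))[0];e=np.array(s['eye'])
    out=[]
    for u,v in np.atleast_2d(px):
        c=np.linalg.solve(K,[u,v,1.]);d=R@np.array([c[0],-c[1],-c[2]])
        out.append(e+d*(z-e[2])/d[2])
    return np.array(out)
def proj(s,P):
    c=cv2.Rodrigues(np.array(s['rotation'],float))[0].T@(np.array(P)-s['eye']);p=np.array(s['K'])@[c[0],-c[1],-c[2]];return p[:2]/p[2]
```

View pics/top0.png

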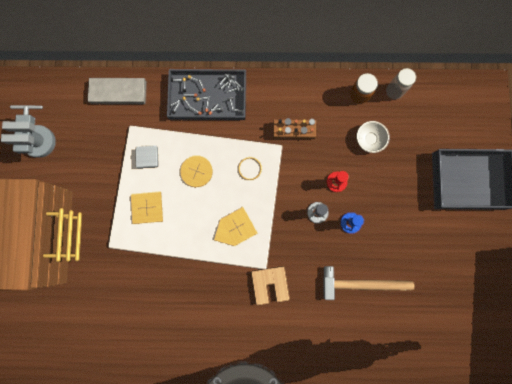

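View pics/scene0.png

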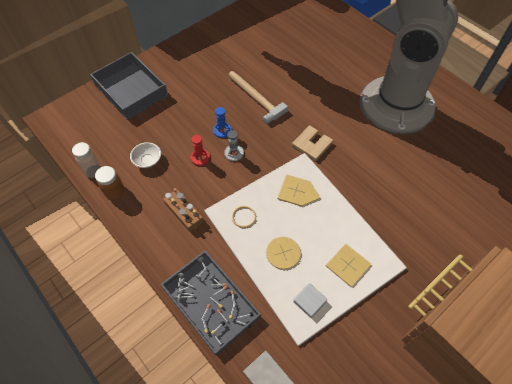

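Candidates for the punch in top view: grey (318,212), red (338,181), blue (351,223); grey is the steel one. Candidates for the blank: round (197,171), square (147,208), house-shaped (237,228); I choose the last. I check both in one close crop.

```bash
python3 - <<'E'
from h import *
def crop(f,u,v,w=80,h=60,k=5):
    i=cv2.imread('pics/'+f)[v-h//2:v+h//2,u-w//2:u+w//2];return cv2.resize(i,None,fx=k,fy=k,interpolation=cv2.INTER_CUBIC)
a=np.hstack([crop('top0.png',318,212),crop('scene0.png',234,147)])
b=np.hstack([crop('top0.png',237,228),crop('scene0.png',297,191)])
cv2.imwrite('pics/crop0.png',np.vstack([a,b]))
T=snap('top');S=snap('scene')
for s,(u,v) in((T,(237,228)),(S,(297,191))):
    hsv=cv2.cvtColor(s['pixels'],cv2.COLOR_RGB2HSV)
    m=cv2.inRange(hsv,(15,110,120),(35,255,255))
    n,l,st,c=cv2.connectedComponentsWithStats(m)
    lab=l[v-8,u-8];print(st[lab])
    mm=cv2.morphologyEx((l==lab).astype(np.uint8),cv2.MORPH_CLOSE,np.ones((5,5)))
    cn=max(cv2.findContours(mm,0,2)[0],key=cv2.contourArea)
    w=ray(s,cn[:,0],0.018)[:,:2]
    ap=cv2.approxPolyDP((w*1e4).astype(np.int32)[:,None],80,True)[:,0]/1e4
    print('poly',ap.tolist(),'cent',[cv2.moments((w*1e4).astype(np.int32))[k]/cv2.moments((w*1e4).astype(np.int32))['m00']/1e4 for k in('m10','m01')])
for nm,a,b in(('grey',(318,212),(233,135)),('red',(338,177),(197,140)),('blue',(351,217),(220,112))):
    print(nm,ray(T,a,.094)[0],ray(S,b,.094)[0])
E
```

```text
[ 214  208   43   38 1000]
poly [[0.4677, -0.026], [0.5334, 0.0161], [0.4995, 0.0735], [0.4472, 0.089], [0.4314, 0.0337]] cent [0.4783053984424826, 0.032825191729232164]
[278 176  42  30 771]
poly [[0.5361, 0.0148], [0.5008, 0.0752], [0.447, 0.088], [0.4313, 0.0358], [0.4671, -0.0224]] cent [0.47898676678073054, 0.03464543272924342]
grey [ 0.51774763 -0.18621024  0.094     ] [ 0.52529212 -0.19171849  0.094     ]
red [ 0.61016697 -0.23904915  0.094     ] [ 0.61333247 -0.24471787  0.094     ]
blue [ 0.50571641 -0.27124188  0.094     ] [ 0.50022659 -0.28278048  0.094     ]
```

View pics/crop0.png

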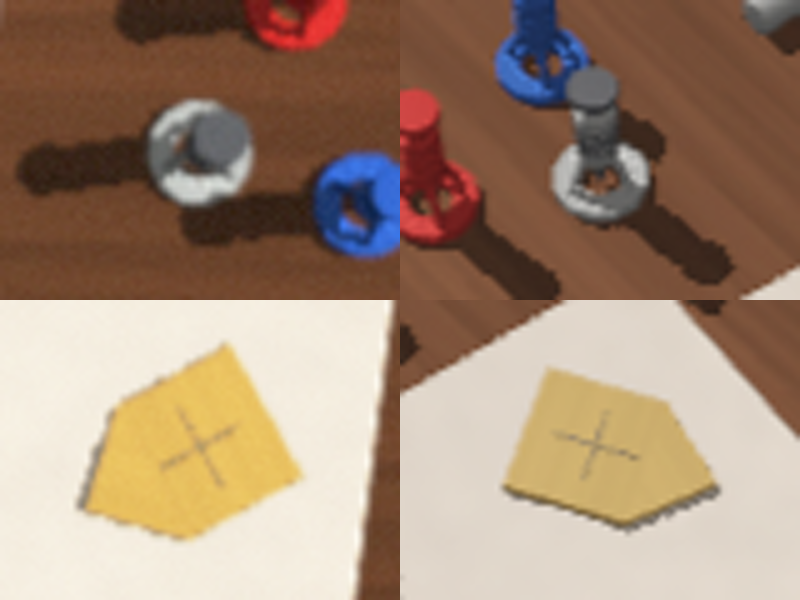

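```bash
python3 - <<'E'
from h import *
T=snap('top');S=snap('scene')
o=-.4
def cross(a,b):  # least squares ray intersection
    A=np.zeros((3,3));y=np.zeros(3)
    for s,p in((T,a),(S,b)):
        e=np.array(s['eye']);d=ray(s,p,0)[0]-e;d/=np.linalg.norm(d);M=np.eye(3)-np.outer(d,d);A+=M;y+=M@e
    return np.linalg.solve(A,y)
for nm,a,b,z in(('cap',(321.8,209.4),(232.8,134.6),.094),('foot',(318.2,212.6),(234,154),.006),('spot',(237,227.4),(296.4,190),.018)):
    a=np.add(a,o);b=np.add(b,o)
    print(nm,ray(T,a,z)[0].round(4),ray(S,b,z)[0].round(4),cross(a,b).round(4))
R=cv2.Rodrigues(manip.get_state()['eef_rot'])[0];print(R.round(3), np.degrees(np.arctan2(R[1,1],R[0,1])))
E
```

```text
cap [ 0.5256 -0.1951  0.094 ] [ 0.5248 -0.1951  0.094 ] [ 0.5254 -0.1947  0.0949]
foot [ 0.5252 -0.1975  0.006 ] [ 0.5284 -0.1921  0.006 ] [ 0.5254 -0.1979 -0.0025]
spot [0.4808 0.0275 0.018 ] [0.4791 0.028  0.018 ] [0.4803 0.028  0.0194]
[[ 0.962  0.274 -0.   ]
 [ 0.274 -0.962  0.001]
 [-0.    -0.001 -1.   ]] -74.0857703296223
```

The crops show: the grey steel punch with its cap at top (321.8,209.4) and scene (232.8,134.6), and the house-shaped blank with its cross at top (237,227.4) and scene (296.4,190). That puts the punch at about (0.525,-0.195) and the spot at about (0.480,0.028). The present yaw clears the red and blue punches.

{"api": "carry_out", "payload": {"steps": [[[0.042,0.056,0],0,1],[[0.042,0.056,0],0,1],[[0.042,0.056,0],0,1],[[0.042,0.056,0],0,1],[[0.042,0.056,0],0,1],[[0.042,0.056,0],0,1],[[0.042,0.056,0],0,1],[[0.042,0.056,0],0,1]], "force": 40}}

```text
clock: 0.97
tcp_pos: [0.3539, -0.4237, 0.2315]
eef_rot: [3.111, 0.435, 0.0]
ft_force: [0.6, -0.1, -0.1]
width: 1.002
grip_force: 0.0
```

{"api": "carry_out", "payload": {"steps": [[[0.042,0.056,0],0,1],[[0.042,0.056,0],0,1],[[0.042,0.056,0],0,1],[[0.042,0.056,0],0,1],[[0.042,0.056,0],0,1],[[0.042,0.056,0],0,1],[[0.042,0.056,0],0,1],[[0.042,0.056,0],0,1]]}}

```text
clock: 1.63
tcp_pos: [0.5219, -0.1997, 0.2315]
eef_rot: [3.111, 0.435, 0.0]
ft_force: [0.8, 0.2, 0.7]
width: 1.002
grip_force: 0.0
```

{"api": "carry_out", "payload": {"steps": [[[0.008,0.01,0],0,1],[[0,0,0],0,1],[[0,0,0],0,1]]}}

```text
clock: 1.88
tcp_pos: [0.5248, -0.1965, 0.2311]
eef_rot: [3.111, 0.436, -0.001]
ft_force: [-0.4, -1.4, 0.6]
width: 1.001
grip_force: 0.0
```

{"api": "carry_out", "payload": {"steps": [[[0.001,0.002,-0.054],0,1],[[0,0,-0.054],0,1],[[0,0,-0.054],0,1],[[0,0,-0.054],0,1],[[0,0,-0.054],0,1],[[0,0,-0.054],0,1],[[0,0,-0.054],0,1],[[0,0,-0.008],0,1]]}}

```text
clock: 2.55
tcp_pos: [0.5213, -0.1968, 0.0343]
eef_rot: [-3.11, -0.43, 0.011]
ft_force: [-0.9, -0.5, -0.4]
width: 1.002
grip_force: 0.0
```

```bash
python3 - <<'E'
from h import *
S=snap('scene');T=snap('top')
f=lambda s,u,v:cv2.resize(s['pixels'][v-45:v+45,u-40:u+40,::-1],None,fx=5,fy=5)
cv2.imwrite('pics/pre.png',np.hstack([f(S,234,137),f(T,322,205)]));print(manip.get_state()['tcp_pos'],manip.get_state()['ft_force'])
E
```

```text
[ 0.52382315 -0.19662138  0.03754014] [-0.28706424 -0.04041103  0.93690096]
```

View pics/pre.png

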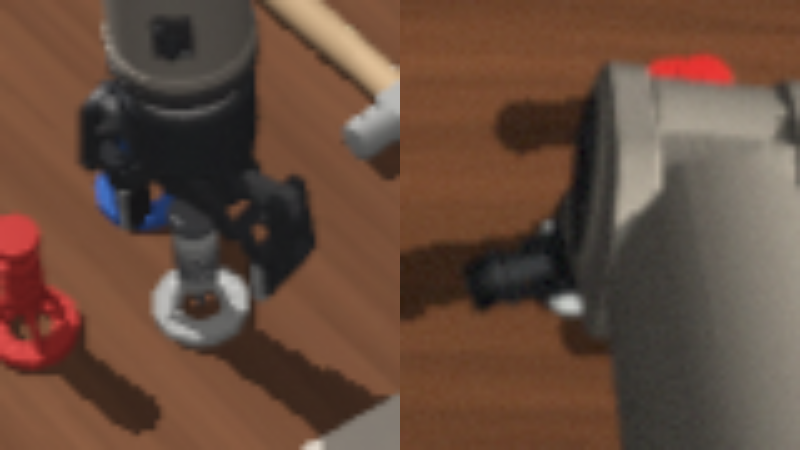

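The picture shows the punch barrel (scene about (234,140)) between the open fingers, with blue and red untouched. Closing now.

{"api": "carry_out", "payload": {"steps": [[[0.001,0.001,0],0,0.5],[[0,0,0],0,0.5],[[0,0,0],0,0.4],[[0,0,0],0,0.2],[[0,0,0],0,0.2],[[0,0,0],0,0.2],[[0,0,0],0,0.2],[[0,0,0],0,0.2]], "force": 40}}

```text
clock: 3.32
tcp_pos: [0.5267, -0.195, 0.0392]
eef_rot: [3.111, 0.435, 0.002]
ft_force: [-0.9, -0.4, 7.1]
width: 0.291
grip_force: 38.7
```

{"api": "carry_out", "payload": {"steps": [[[0,0,0],0,0],[[0,0,0],0,0],[[0,0,0],0,0],[[0,0,0],0,0]]}}

```text
clock: 3.65
tcp_pos: [0.5267, -0.195, 0.0392]
eef_rot: [3.111, 0.435, 0.002]
ft_force: [-1.3, -0.2, 6.9]
width: 0.296
grip_force: 38.7
```

{"api": "carry_out", "payload": {"steps": [[[0,0,0.01],0,0],[[0,0,0.03],0,0],[[0,0,0.04],0,0],[[0,0,0.04],0,0],[[0,0,0.03],0,0],[[0,0,0.01],0,0],[[0,0,0],0,0],[[0,0,0],0,0]]}}

```text
clock: 4.32
tcp_pos: [0.5255, -0.1945, 0.1176]
eef_rot: [-3.111, -0.435, 0.002]
ft_force: [0.1, 0.5, -3.4]
width: 0.293
grip_force: 39.5
```

```bash
python3 - <<'E'
from h import *
S=snap('scene');T=snap('top');st=manip.get_state();print(st['tcp_pos'],st['eef_rot'],st['ft_force'])
print(proj(S,[.526,-.195,.08]))
u,v=proj(S,[.526,-.195,.12]).astype(int)
f=lambda s,u,v:cv2.resize(s['pixels'][v-45:v+45,u-45:u+45,::-1],None,fx=6,fy=6)
cv2.imwrite('pics/lift.png',f(S,u,v));print(u,v)
E
```

```text
[ 0.52506899 -0.19435009  0.11697877] [-3.1103307  -0.43493177  0.00352149] [-0.08626422  0.26621598 -3.46698344]
[232.33381207 137.47090073]
231 128
```

View pics/lift.png

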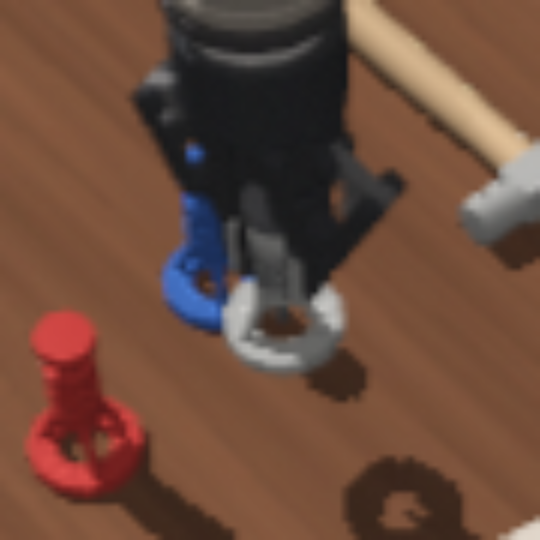

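The punch hangs upright, with its foot at about scene (233,136). Carrying it over the blank.

{"api": "carry_out", "payload": {"steps": [[[-0.005,0.025,0],0,0],[[-0.013,0.065,0],0,0],[[-0.015,0.075,0],0,0],[[-0.015,0.075,0],0,0],[[-0.015,0.075,0],0,0],[[-0.013,0.065,0],0,0],[[-0.01,0.045,0],0,0],[[-0.004,0.02,0],0,0]]}}

```text
clock: 5.08
tcp_pos: [0.4792, 0.0328, 0.1178]
eef_rot: [-3.108, -0.444, 0.002]
ft_force: [1.3, -0.4, -3.4]
width: 0.292
grip_force: 39.7
```

{"api": "carry_out", "payload": {"steps": [[[0,0,-0.02],0,0],[[0,0,-0.03],0,0],[[0,0,-0.02],0,0],[[0,0,0],0,0],[[0,0,0],0,0]]}}

```text
clock: 5.5
tcp_pos: [0.4804, 0.0267, 0.0823]
eef_rot: [3.111, 0.432, -0.004]
ft_force: [0.0, -0.4, -3.4]
width: 0.293
grip_force: 39.7
```

```bash
python3 - <<'E'
from h import *
S=snap('scene','s2.png');T=snap('top','t2.png');st=manip.get_state();print(st['tcp_pos'],st['eef_rot'],st['ft_force'])
f=lambda s,p:cv2.resize(s['pixels'][int(p[1])-40:int(p[1])+40,int(p[0])-40:int(p[0])+40,::-1],None,fx=5,fy=5,interpolation=cv2.INTER_CUBIC)
a=proj(S,[.48,.028,.04]);b=proj(T,[.48,.028,.04]);print(a.astype(int),b.astype(int))
cv2.imwrite('pics/over.png',np.hstack([f(S,a),f(T,b)]))
E
```

```text
[0.48147069 0.02722321 0.08340107] [3.11150096e+00 4.32925246e-01 2.63524177e-04] [ 0.11971446  0.3495103  -2.85844281]
[296 185] [236 226]
```

View pics/over.png

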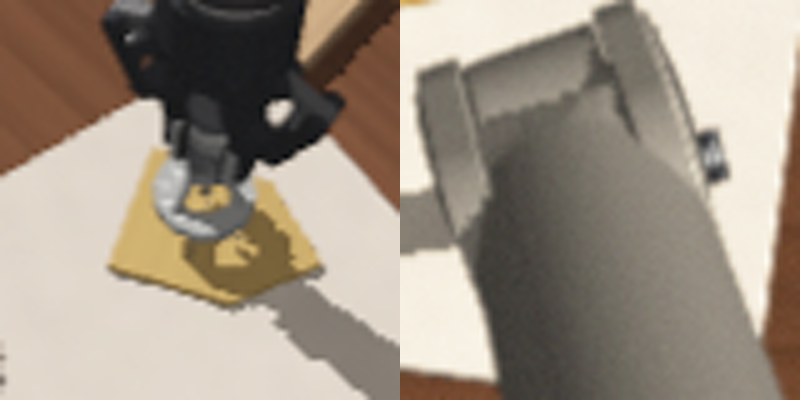

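```bash
python3 - <<'E'
from h import *
S=snap('scene');print(manip.get_state()['tcp_pos'])
im=S['pixels'];hsv=cv2.cvtColor(im,cv2.COLOR_RGB2HSV)[145:225,256:336]
m=cv2.inRange(hsv,(0,0,75),(180,70,225))
b,g=hsv[...,1],hsv[...,2]
m[:, :28]=0; m[:30]=0; m[50:]=0; m[:,53:]=0
pts=cv2.findNonZero(m)[:,0];h=cv2.convexHull(pts);x0,x1=pts[:,0].min(),pts[:,0].max();print(x0,x1,pts[:,1].min(),pts[:,1].max())
e=cv2.fitEllipse(h);print(e)
for z in(.048,.050):print(ray(S,(296.4,184.2),z)[0], ray(S,np.add(e[0],(256,145)),z)[0])
c=proj(S,[.4803,.028,.048]);print('want foot px',c, 'edges', [proj(S,[.4803+.028*np.cos(t),.028+.028*np.sin(t),z]).round(1).tolist() for t in np.radians([45,135,225,315]) for z in (.044,.052)])
E
```

```text
[0.48163454 0.02738332 0.08366608]
28 52 30 47
((39.8237419128418, 37.13530349731445), (19.606809616088867, 26.163116455078125), 100.46543884277344)
[0.48025412 0.02771157 0.048     ] [0.47681468 0.02174341 0.048     ]
[0.48121405 0.0285149  0.05      ] [0.47778117 0.02255812 0.05      ]
want foot px [296.45942683 184.27589648] edges [[296.1, 193.7], [296.3, 192.2], [306.4, 185.6], [306.7, 184.1], [296.6, 176.6], [296.8, 175.0], [286.3, 184.4], [286.5, 182.9]]
```

The foot's edges match the predicted pixels for the spot (left 286, right 307, bottom 194), so it is centred over it. Lowering.

{"api": "carry_out", "payload": {"steps": [[[0,0,-0.016],0,0],[[0,0,-0.016],0,0],[[0,0,-0.008],0,0],[[0,0,-0.002],0,0],[[0,0,0],0,0],[[0,0,0],0,0]]}}

```text
clock: 6.15
tcp_pos: [0.4811, 0.028, 0.0622]
eef_rot: [-3.111, -0.435, 0.0]
ft_force: [-0.1, 0.2, -3.5]
width: 0.294
grip_force: 39.7
```

{"api": "carry_out", "payload": {"steps": [[[0,0,-0.002],0,0],[[0,0,-0.002],0,0],[[0,0,0],0,0],[[0,0,0],0,0]]}}

```text
clock: 6.48
tcp_pos: [0.4811, 0.0279, 0.0604]
eef_rot: [3.111, 0.435, 0.0]
ft_force: [-0.4, 0.4, -2.7]
width: 0.291
grip_force: 39.7
```

{"api": "carry_out", "payload": {"steps": [[[0,0,-0.002],0,0],[[0,0,-0.002],0,0],[[0,0,0],0,0],[[0,0,0],0,0]]}}

```text
clock: 6.82
tcp_pos: [0.481, 0.0279, 0.0582]
eef_rot: [3.111, 0.435, -0.0]
ft_force: [-0.1, -0.2, -3.2]
width: 0.29
grip_force: 39.7
```

{"api": "carry_out", "payload": {"steps": [[[0,0,-0.002],0,0],[[0,0,0],0,0],[[0,0,0],0,0]]}}

```text
clock: 7.07
tcp_pos: [0.4812, 0.0279, 0.0573]
eef_rot: [3.111, 0.435, 0.0]
ft_force: [-0.7, 1.1, -2.7]
width: 0.295
grip_force: 39.8
```

{"api": "carry_out", "payload": {"steps": [[[0,0,-0.002],0,0],[[0,0,0],0,0],[[0,0,0],0,0]]}}

```text
clock: 7.32
tcp_pos: [0.4812, 0.0278, 0.0572]
eef_rot: [3.111, 0.435, 0.0]
ft_force: [-4.4, -0.6, 9.6]
width: 0.291
grip_force: 41.0
```

{"api": "carry_out", "payload": {"steps": [[[0,0,-0.001],0,0],[[0,0,0],0,0],[[0,0,0],0,0]]}}

```text
clock: 7.57
tcp_pos: [0.4812, 0.0278, 0.0572]
eef_rot: [3.111, 0.434, 0.0]
ft_force: [-5.3, -0.8, 15.8]
width: 0.294
grip_force: 41.7
```

{"api": "carry_out", "payload": {"steps": [[[0,0,0.002],0,0],[[0,0,0],0,0],[[0,0,0],0,0],[[0,0,0],0,0.4],[[0,0,0],0,0.6],[[0,0,0],0,1],[[0,0,0],0,1],[[0,0,0],0,1]]}}

```text
clock: 8.23
tcp_pos: [0.4812, 0.0279, 0.0567]
eef_rot: [-3.111, -0.435, -0.0]
ft_force: [-0.1, -0.5, -0.6]
width: 0.942
grip_force: 0.0
```

{"api": "carry_out", "payload": {"steps": [[[0,0,0],0,1],[[0,0,0],0,1],[[0,0,0],0,1],[[0,0,0],0,1]]}}

```text
clock: 8.57
tcp_pos: [0.4811, 0.0279, 0.0568]
eef_rot: [3.111, 0.435, 0.0]
ft_force: [-0.1, 0.7, 0.4]
width: 0.996
grip_force: 0.0
```

{"api": "carry_out", "payload": {"steps": [[[0,0,0.02],0,1],[[0,0,0.05],0,1],[[0,0,0.05],0,1],[[0,0,0.05],0,1],[[0,0,0.04],0,1],[[0,0,0.02],0,1],[[0,0,0],0,0],[[0,0,0],0,0]]}}

```text
clock: 9.23
tcp_pos: [0.4811, 0.0278, 0.1719]
eef_rot: [3.111, 0.435, 0.001]
ft_force: [1.2, 0.0, 0.0]
width: 0.748
grip_force: 0.0
```

{"api": "carry_out", "payload": {"steps": [[[0,0,0],0,0],[[0,0,0],0,0],[[0,0,0],0,0],[[0,0,0],0,0],[[0,0,0],0,0],[[0,0,0],0,0]]}}

```text
clock: 9.73
tcp_pos: [0.481, 0.0279, 0.1715]
eef_rot: [-3.111, -0.435, 0.001]
ft_force: [0.4, 0.9, 0.9]
width: 0.006
grip_force: 0.0
```

```bash
python3 - <<'E'
from h import *
S=snap('scene');print(manip.get_state()['tcp_pos'])
cv2.imwrite('pics/placed.png',cv2.resize(S['pixels'][125:225,246:346,::-1],None,fx=6,fy=6,interpolation=cv2.INTER_CUBIC))
P=[.4803,.028]
def to(p):return ((p-np.array([246,125])+.5)*6).round(0).tolist()
print('cap',to(proj(S,P+[.112])),'foot',to(proj(S,P+[.022])),[to(proj(S,[P[0]+.028*np.cos(t),P[1]+.028*np.sin(t),z])) for t in np.radians([45,135,225,315]) for z in (.018,.026)])
print('capedges',[to(proj(S,[P[0]+.015*np.cos(t),P[1]+.015*np.sin(t),.112])) for t in np.radians([45,135,225,315])])
E
```

```text
[0.48103183 0.0278851  0.17157805]
cap [316.0, 283.0] foot [302.0, 388.0] [[299.0, 443.0], [301.0, 435.0], [360.0, 396.0], [362.0, 387.0], [303.0, 342.0], [304.0, 333.0], [242.0, 388.0], [243.0, 380.0]]
capedges [[315.0, 311.0], [350.0, 285.0], [317.0, 254.0], [282.0, 281.0]]
```

View pics/placed.png

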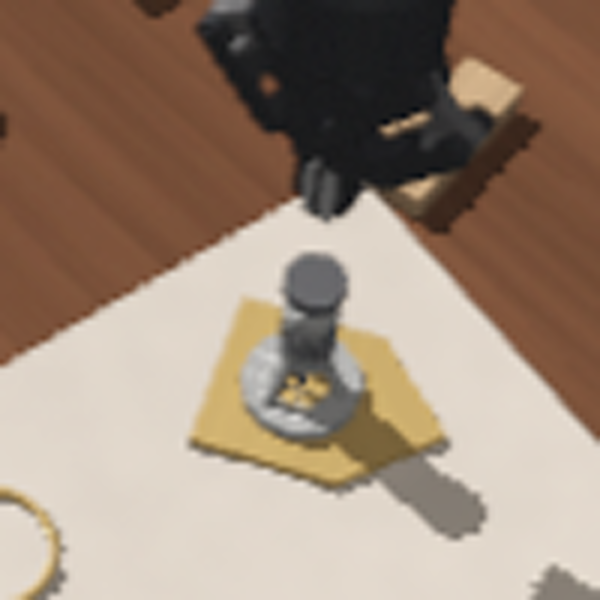

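The punch stands upright, with its cap at crop (316,283) and foot edges at 241–364, matching the prediction for the cross. Pressing the cap with shut fingers.

{"api": "carry_out", "payload": {"steps": [[[-0.001,0,-0.03],0,0],[[0,0,-0.04],0,0],[[0,0,-0.03],0,0],[[0,0,-0.01],0,0],[[0,0,0],0,0],[[0,0,0],0,0]]}}

```text
clock: 10.28
tcp_pos: [0.4808, 0.028, 0.1171]
eef_rot: [-3.111, -0.435, -0.0]
ft_force: [0.2, 0.7, -0.4]
width: -0.0
grip_force: 0.0
```

{"api": "carry_out", "payload": {"steps": [[[0,0,-0.004],0,0],[[0,0,-0.004],0,0],[[0,0,-0.004],0,0],[[0,0,0],0,0],[[0,0,0],0,0]]}}

```text
clock: 10.7
tcp_pos: [0.4812, 0.0279, 0.1113]
eef_rot: [3.111, 0.435, 0.002]
ft_force: [-0.3, -0.2, 2.0]
width: -0.003
grip_force: 1.2
```

Contact at about z = 0.112. Pressing on towards the stop.

{"api": "carry_out", "payload": {"steps": [[[0,0,-0.004],0,0],[[0,0,-0.004],0,0],[[0,0,-0.004],0,0],[[0,0,-0.003],0,0],[[0,0,0],0,0],[[0,0,0],0,0]]}}

```text
clock: 11.2
tcp_pos: [0.4813, 0.028, 0.1038]
eef_rot: [3.111, 0.435, 0.002]
ft_force: [-0.3, 0.3, 8.5]
width: 0.001
grip_force: 4.2
```

{"api": "carry_out", "payload": {"steps": [[[0,0,-0.002],0,0],[[0,0,-0.002],0,0],[[0,0,0],0,0],[[0,0,0],0,0]]}}

```text
clock: 11.53
tcp_pos: [0.4813, 0.028, 0.1021]
eef_rot: [3.111, 0.435, 0.002]
ft_force: [-1.4, -0.7, 10.0]
width: 0.001
grip_force: 5.3
```

{"api": "carry_out", "payload": {"steps": [[[0,0,-0.002],0,0],[[0,0,0],0,0],[[0,0,0],0,0]]}}

```text
clock: 11.78
tcp_pos: [0.4815, 0.028, 0.1019]
eef_rot: [3.111, 0.435, 0.003]
ft_force: [-4.9, -1.2, 20.0]
width: 0.004
grip_force: 10.2
```

The stop is met (20 N, no further travel). Releasing straight up.

{"api": "carry_out", "payload": {"steps": [[[0,0,0.002],0,0],[[0,0,0.008],0,0],[[0,0,0.01],0,0],[[0,0,0.01],0,0],[[0,0,0.04],0,0],[[0,0,0.06],0,0],[[0,0,0.07],0,0],[[0,0,0.06],0,0]]}}

```text
clock: 12.45
tcp_pos: [0.4798, 0.0279, 0.2315]
eef_rot: [-3.111, -0.435, 0.002]
ft_force: [1.4, -0.1, -0.3]
width: -0.001
grip_force: 0.0
```

{"api": "carry_out", "payload": {"steps": [[[0,-0.04,0],0,0],[[0,-0.07,0],0,0],[[0,-0.07,0],0,0],[[0,-0.07,0],0,0],[[0,-0.07,0],0,0],[[0,-0.04,0],0,0],[[0,0,0],0,0],[[0,0,0],0,0]]}}

```text
clock: 13.12
tcp_pos: [0.4797, -0.1531, 0.2297]
eef_rot: [-3.111, -0.43, 0.002]
ft_force: [-1.4, 0.4, -0.2]
width: -0.001
grip_force: 0.0
```

```bash
python3 - <<'E'
from h import *
S=snap('scene');T=snap('top');print(manip.get_state()['tcp_pos'])
f=lambda s,u,v:cv2.resize(s['pixels'][v-40:v+40,u-40:u+40,::-1],None,fx=5,fy=5,interpolation=cv2.INTER_CUBIC)
cv2.imwrite('pics/end.png',np.hstack([f(S,296,180),f(T,237,227)]))
P=[.4803,.028]
for s,o in((S,(256,140)),(T,(197,187))):
    for z in(.112,.102,.022):print(z,((proj(s,P+[z])-o+.5)*5).round(0))
E
```

```text
[ 0.48031451 -0.1509352   0.22988379]
0.112 [214. 160.]
0.102 [212. 171.]
0.022 [201. 248.]
0.112 [192. 193.]
0.102 [193. 194.]
0.022 [199. 203.]
```

View pics/end.png

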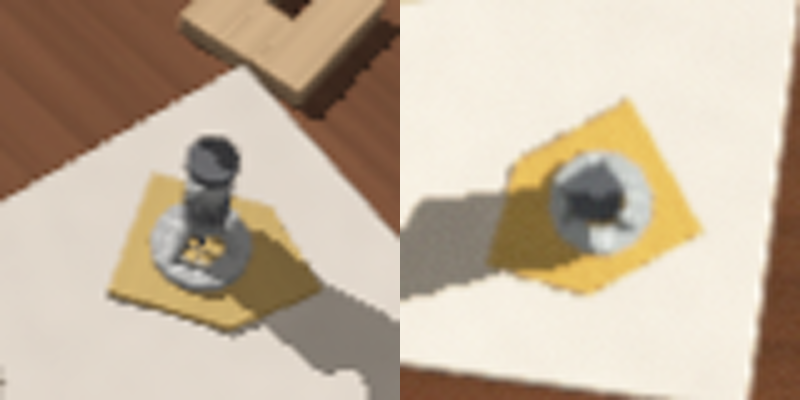

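The punch stands on the cross with its cap up at crop (213,160). The foot is centred, the blank has not moved and the arm is clear.

```bash
python3 -c "
from station import manip
print(manip.close_job())"
```

```text
the job is handed in; nothing more can be done
None
```

I pressed the punch's cap to the hard stop once on the pointed blank's scribed cross and left it standing there with its cap up. The blank showed no shift in the last pictures, and I handed the job in at about 13 s; no verdict came back.

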